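# Post a failed valve block through the spring flap of the reject box

## Robot

A 7-joint arm with a two-finger parallel gripper is mounted at the origin on the work surface. World frame = base frame: x ahead of the robot, y to its left, z up, the work surface at z = 0. Lengths are in m, angles in rad, forces in N, time in s.
With the tool pointing down it reaches from about 0.425 to 0.925 m from the base axis. Payload 6.8 kg.
Tool frame: the origin (TCP) lies at the very end of the fingers, on their centre line; the grasp point (between the pads) lies 19 mm behind it; z points along the fingers, x is the direction in which the jaws open and shut, and the axes are right-handed (so a half turn about z gives the same grasp; the last joint's range is limited). The gripper opens to 85 mm and grips with 20 to 120 N. Pads are 22 mm wide; open, the fingers measure 114 mm over their backs; the gripper's body (76 mm by 85 mm) begins 54 mm behind the grasp point. The pads swing forward as they close: fully open they stand 13 mm farther back than shut.
Start: joints at [1.026, 0.477, 0.022, 1.555, -0.011, 1.109, -0.083], TCP at [0.286, -0.612, 0.231] pointing down, gripper open.
Joint ranges: [-2.96, 2.96], [-0.34, 2.1], [-1.41, 1.46], [0.24, 2.44], [-1.37, 4.51], [0.17, 1.92], [-2.96, 2.96]. Speed limits (rad/s): [2.39, 2.39, 3.14, 3.14, 3.14, 3.14, 3.14].

## Interface

Orientations are given as a unit quaternion [w, x, y, z].
In Python, from station import bot gives the robot as it stands.
- The arm moves only by the shell command python3 -m creep 'ROWS' [FORCE]. ROWS is JSON, a list that holds one entry, the list of rows, each a list of 7 numbers: the shift along the tool's x, y, z in cm, then the turn, a rotation vector about the tool's x, y, z in rad, then the opening, from 0 (shut) to 1 (fully open). In form: [[[dx, dy, dz, wx, wy, wz, claw], ...]]. A call has 1 to 10 rows; each row is the pose to reach, as a shift and turn from the pose commanded when the call began, along the tool's axes at that moment; what a row does not reach only later rows make up. A row lasts 1/8 s, in which the tool goes at most 62.5 mm and 10.7 degrees, less where a joint would pass 70% of its speed; a pose out of reach is approached as far as the arm can. A call with a gripper value outside its range is refused whole. The fingers move at their own pace and stop on an object; FORCE is the grip in N (left out, the last holds). Time passes only in rows, so rows that repeat a pose let the fingers close. It gives the time, the measured TCP pose, the force and the opening at its end, in the units of the state.
- bot.get_obs(): the state, without advancing time (a new reading comes with each control period).
- bot.read_camera(name): name is "scene" or "top"; returns (picture, depth): 400x640x3 uint8, blue, green, red; 400x640 float32, m along the optical axis (not along the pixel's ray), 0 where there is no reading.
- bot.calibration(name): a dict with "mtx" (3x3 intrinsics, pixels), "rvec" (rotation vector, rad) and "tvec" (3), from world to camera coordinates, as OpenCV has them. Camera axes: x right, y down, z forward; pixel columns grow to the right and rows downward; lengths in m; the calibration is good to about 2 mm. A picture is of the moment at which its call begins. calibration takes no time and is no camera call.
- bot.hand_in(): hands the job in, once; it reports no verdict.
Trained networks look in the newest picture that a camera, given by its name, has taken for a name from the list of things; names that differ only in an ending like _2 or _b are one class to them, and where a whole thing is asked for, a point or a joint stands for the part that bears it (a point fixed in the world has none). Each returns a list of dicts, best first, with "p" (0 to 1); they miss things now and then, are a little off and sometimes report something else, mostly with a low value. They report only what shows in the picture. A call takes as long as a camera call. They do not tell look-alikes from the thing itself.
- bot.find_in(camera, label): "xy" ([column, row] in pixels, amid what is visible of it).
- bot.silhouettes(camera, label): "mask" (400x640 bool, what is visible of it) and "xy" ([column, row] in pixels, amid what is visible of it).
The state is a dict: "t": time; "q": joint angles; "joint_vel": joint speeds; "joint_torque": joint torques, N m; "eef_pos": TCP position; "tool_rot": TCP orientation; "contact_force": force on the tool from outside, world axes, zero at the start; "torque": the same for the moment, N m; "gripper_width": opening from 0.0 (shut) to 1.0 (fully open).
Only numpy, scipy, OpenCV 4.12 (cv2) and the standard library are available. Lean on these libraries where they do the work, as an engineer would, in place of code of your own. Each camera call takes 0.05 s, during which the arm holds its last target.

## Task

The valve block with the red paint stripe failed its pressure test and waits on the shelf of the red reject box. Push the spring flap inwards and hold it open with one fingertip while the other fingertip pushes the block along the shelf, under the flap and over the sill into the box; keep the flap off the block and never lift the block. Then draw back so that the flap closes, and leave everything else on the bench where it is.

Things in the scene. Friction and masses are not known exactly. Their poses are not given: they have to be found in the camera images.
- box: Red sheet-steel reject box screwed to the bench, 160 mm wide (y), 220 deep (x 0 to 220), 222 high, clear lid. Origin on the bench right below the middle of the sill; x points level into the box, y left, z up. Its front mouth, 116 mm wide between red cheeks, is closed by the flap; the red header above the mouth has its front edge at x = 33 mm, underside 216 mm above the bench. Floor inside: rubber, 10 mm up.
- sill (a point): Middle of the sill, 100 mm above the bench: the inner end of the level steel inlet shelf, which is 120 mm long (box x from -120 to 0), 108 mm wide inside, with guide flanges 10 mm high along both sides and an open front end. From the sill a steel slide falls into the box at 47 degrees.
- hinge (a point): Middle of the flap's hinge line, which runs along the box's y, 28 mm farther in than the sill and 108 mm above the shelf.
- flap (a joint): Flap angle, rad: 0 closed, to 1.2 as its lower edge swings into the box and up. Bare aluminium plate 106 mm wide, 3 thick, black rubber strip along its lower edge, reaching 107.5 mm down from the hinge line. Closed, it slopes from the hinge down and outwards to the sill, 13 degrees off vertical, its edge just above the shelf's end. Spring: 0.12 N m at 0 plus 0.15 N m per rad.
- flap_lip (a point): Middle of the flap's lower edge, front face (moves with the flap).
- block_mid (a point): Centre of the failed valve block: a black iron block 40 x 40 x 26 mm high, about 0.15 to 0.3 kg, red paint stripe across its top; it stands flat on the shelf, its centre 13 mm above the shelf, and slides on it. Its axes: x and y along its square sides, z up.
- good_block: Bystander: the same black block, 40 x 40 x 26 mm high, but with a green stripe; stands on the bench beside the box. Origin under its centre.
- adapter: Bystander: upright steel hose adapter with a hexagon in its middle, 34 mm across, 44 mm high, on the bench on the other side of the box. Origin under its centre.
- gauge: Bystander: pressure gauge lying face up, 64 mm across, 31 mm high, brass stem to its -x. Origin under the centre of its case.
- coil: Bystander: black solenoid coil with a grey plug, 65 x 36 x 46 mm high. Origin under the black part.
- grease: Bystander: jar of assembly grease with a blue cap, 68 mm across, 65 mm high. Origin under its centre.
- wrench: Bystander: open-ended wrench lying flat, 170 mm long along its x, 7 mm thick. Origin under its middle.
- cap_tray: Bystander: blue tray of sealing caps, 130 x 180 x 35 mm high. Origin under its centre.
There are look-alikes about, which are no part of the job. What is shaped like the part that bears block_mid but blue or purple is not meant.

How it is judged:
On the way, in this order (a step that is already met when the one before it is completed fails the run):
1. a finger holds the flap open by at least 0.15 rad while a finger pushes the block, whose centre is still on the shelf (value of joint flap above 0.15 rad and contact force between the fingers and flap above 0.2 N and contact force between the fingers and block above 0.05 N and x of block_mid in the frame of box below -0.003 m), for 0.05 s.
2. the block's centre passes the sill into the box while a finger still holds the flap open by at least 0.15 rad (value of joint flap above 0.15 rad and contact force between the fingers and flap above 0.2 N and x of block_mid in the frame of box above 0.003 m), for 0.04 s.
At the end, for the whole second after the job is handed in: The red-striped block lies still inside the reject box, its centre behind the sill and below the shelf's level (at most 95 mm above the bench), and the flap is closed (below 0.06 rad) (x of block_mid in the frame of box between 0.005 and 0.215 m and y of block_mid in the frame of box between -0.076 and 0.076 m and z of block_mid in the frame of box below 0.095 m and linear speed of block below 0.02 m/s and value of joint flap below 0.06 rad); the robot touches nothing.
It fails at once if the block is lifted: its centre more than 30 mm above the shelf (it stands at 13 mm) (z of block_mid in the frame of box above 0.13 m).
It fails at once if the flap presses on the block (over 0.5 N) (contact force between flap and block above 0.5 N).
It fails at once if a bystander is moved by more than 20 mm (distance of any of good_block, adapter, gauge, coil, grease, wrench, cap_tray from where it was at the start of the episode above 0.02 m).
It also fails if it takes over 35 s, if anything falls off the work surface, if the arm or the gripper's body presses on something with over 40 N, if the wrist force passes 120 N, or if a joint passes its speed limit or range.

## Working session

There is one attempt and no reset: what is moved stays moved. The work goes in short steps, Python scripts to look and compute and a shell command to move; the robot and the scene stay as the last step left them, time stands still between calls to the robot, and variables do not carry over. Pictures are saved under pics/ and viewed, and the job is handed in when it is done.

```bash
ls -la && mkdir -p pics && python3 - <<'E'
from station import bot
import cv2
print(bot.get_obs())
for c in("scene","top"):
    p,d=bot.read_camera(c); cv2.imwrite(f"pics/{c}0.png",p); print(c,bot.calibration(c))
E
```

```text
total 12
drwxr-xr-x  3 agent agent 4096 Dec  6 17:31 .
drwxr-xr-x 23 root  root  4096 Dec  6 17:31 ..
drwxr-xr-x  2 agent agent 4096 Dec  6 17:31 pics
{'t': 0.0, 'q': array([ 1.0258891 ,  0.4778588 ,  0.02234809,  1.55649155, -0.01149882,
        1.10924247, -0.08312711]), 'joint_vel': array([ 0.00131877,  0.00106604, -0.00171465, -0.00033963, -0.0007053 ,
        0.00019651,  0.00035213]), 'joint_torque': array([-9.80724035e-04, -5.96456945e+01,  1.60768602e+00, -2.81200325e+01,
        1.24619779e-02,  9.22837498e-03, -5.65417895e-05]), 'eef_pos': array([ 0.28528512, -0.61108877,  0.23026956]), 'tool_rot': array([-4.39472541e-04,  8.43515193e-01, -5.37104499e-01, -8.26317114e-04]), 'contact_force': array([-0.27623454,  0.04258175, -1.55183906]), 'torque': array([-0.01744008,  0.00459657,  0.01040364]), 'gripper_width': 1.002008875786292}
scene {'mtx': array([[401.26050552,   0.        , 324.58016667],
       [  0.        , 401.26050552, 196.08743697],
       [  0.        ,   0.        ,   1.        ]]), 'rvec': array([ 1.1833692 ,  2.55592614, -0.7240779 ]), 'tvec': array([ 0.32658879, -0.25021089,  1.34369688])}
top {'mtx': array([[489.94526327,   0.        , 303.93271233],
       [  0.        , 489.94526327, 195.13752058],
       [  0.        ,   0.        ,   1.        ]]), 'rvec': array([ 2.13758877, -2.11036571,  0.19601361]), 'tvec': array([-0.00758459,  0.5376494 ,  1.3500999 ])}
```

View pics/scene0.png

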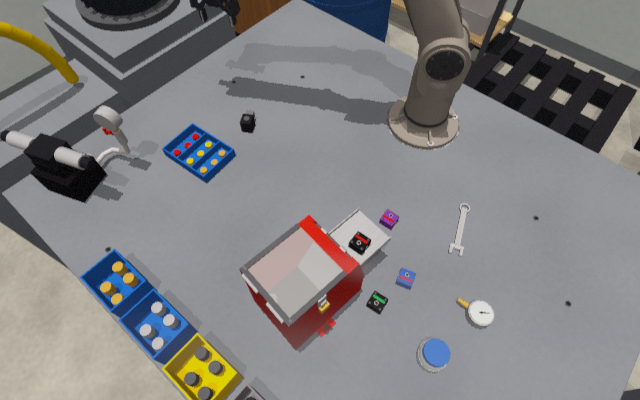

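View pics/top0.png

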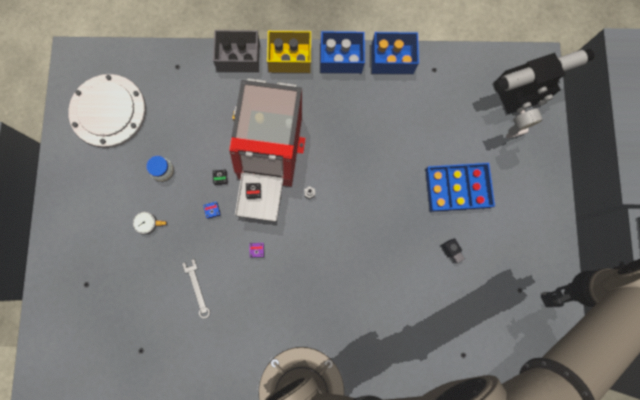

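The scene view shows the red-striped block on the shelf at (360,242). The look-alikes are purple at (390,218), blue at (406,278) and green on the bench at (377,301). In the top view they are at red (253,190), green (220,177), blue (211,210) and purple (257,250). I'm choosing the red stripe on the shelf. Next I'll crop in to check it and measure the positions.

```bash
cat > h.py <<'E'
import numpy as np,cv2
from station import bot
def cal(c):
    k=bot.calibration(c);R,_=cv2.Rodrigues(np.array(k["rvec"],float));return np.array(k["mtx"]),R,np.array(k["tvec"],float).ravel()
def cloud(c,d):
    M,R,t=cal(c);v,u=np.mgrid[0:400,0:640]
    P=np.stack([(u-M[0,2])/M[0,0]*d,(v-M[1,2])/M[1,1]*d,d],-1)
    W=(P-t)@R; W[d<=0]=np.nan; return W
def proj(c,X):
    M,R,t=cal(c);p=cv2.projectPoints(np.atleast_2d(np.array(X,float)),cv2.Rodrigues(R)[0],t,M,None)[0];return p[:,0]
E
python3 - <<'E'
from h import *
for c,(x0,y0,w,h) in dict(scene=(230,190,200,160),top=(190,70,140,190)).items():
    p,d=bot.read_camera(c); np.savez(f"{c}.npz",p=p,d=d)
    k=4 if c=="scene" else 3
    cv2.imwrite(f"pics/{c}_crop.png",cv2.resize(p[y0:y0+h,x0:x0+w],None,fx=k,fy=k,interpolation=cv2.INTER_CUBIC))
    W=cloud(c,d); hsv=cv2.cvtColor(p,cv2.COLOR_BGR2HSV)
    # shelf level pts
    for l in ("block_mid","box","flap","good_block","adapter"):
        r=bot.silhouettes(c,l)
        for o in r[:4]:
            m=o["mask"]; q=W[m]; print(c,l,round(o["p"],2),np.round(o["xy"]),m.sum(),np.round(np.nanmedian(q,0),3),np.round(np.nanpercentile(q,95,axis=0),3),np.round(np.nanpercentile(q,5,axis=0),3))
print(bot.get_obs()["t"])
E
```

```text
scene block_mid 0.76 [359. 242.] 329 [0.543 0.141 0.125] [0.559 0.158 0.128] [0.522 0.122 0.105]
scene block_mid 0.66 [386. 220.] 237 [0.388 0.136 0.025] [0.405 0.154 0.028] [0.366 0.117 0.008]
scene block_mid 0.62 [404. 279.] 262 [0.504 0.27  0.025] [0.52  0.286 0.028] [0.483 0.252 0.01 ]
scene box 0.73 [307. 277.] 11050 [0.706 0.123 0.221] [0.803 0.188 0.225] [0.498 0.032 0.036]
scene flap 0.58 [304. 273.] 11329 [0.705 0.123 0.221] [0.803 0.188 0.225] [0.496 0.029 0.013]
scene flap 0.45 [341. 245.] 65 [0.612 0.136 0.213] [0.618 0.16  0.215] [0.605 0.065 0.21 ]
scene good_block 0.54 [373. 303.] 299 [0.602 0.249 0.025] [0.618 0.267 0.028] [0.58  0.232 0.007]
top block_mid 0.66 [252. 190.] 265 [0.536 0.14  0.126] [0.555 0.159 0.131] [0.516 0.12  0.104]
top block_mid 0.65 [254. 248.] 219 [0.381 0.134 0.026] [0.399 0.153 0.031] [0.363 0.116 0.013]
top block_mid 0.62 [210. 210.] 206 [0.496 0.267 0.026] [0.516 0.285 0.031] [0.478 0.249 0.012]
top box 0.71 [264. 142.] 8078 [0.65  0.104 0.219] [0.789 0.178 0.226] [0.488 0.023 0.063]
top flap 0.61 [263. 166.] 830 [0.598 0.115 0.165] [0.613 0.162 0.213] [0.584 0.067 0.109]
top good_block 0.75 [217. 176.] 205 [0.593 0.248 0.025] [0.611 0.267 0.03 ] [0.575 0.231 0.014]
top adapter 0.66 [310. 192.] 81 [ 0.548 -0.015  0.037] [ 0.56  -0.004  0.047] [ 0.538 -0.027  0.024]
0.7
```

View pics/scene_crop.png

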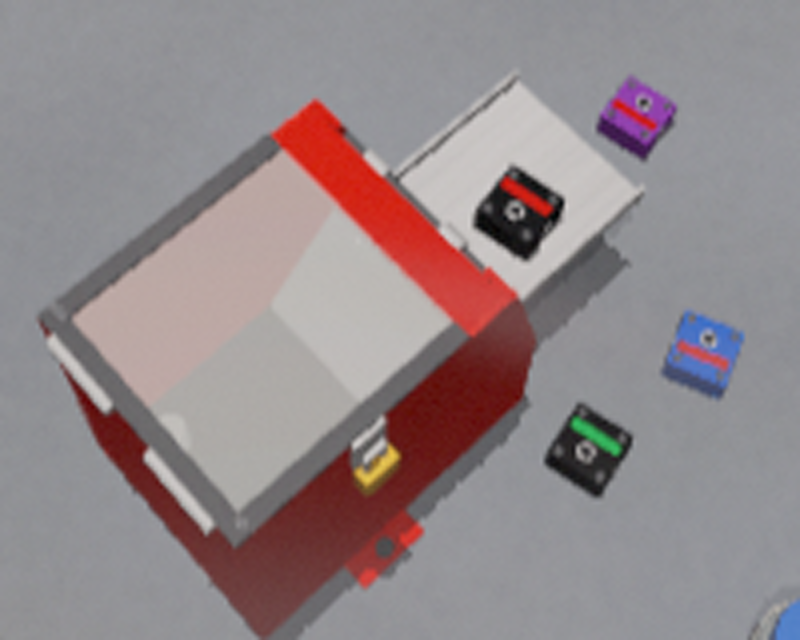

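View pics/top_crop.png

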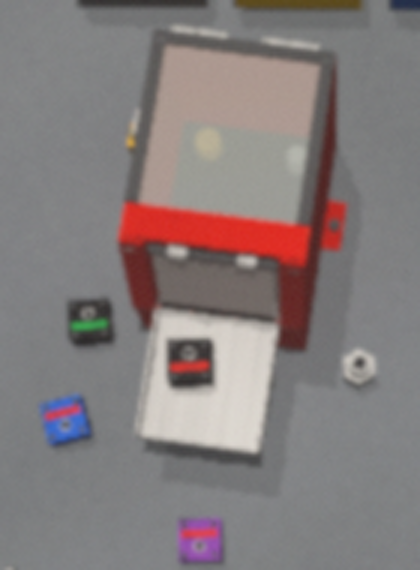

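The crop confirms the red-striped black block on the shelf, at crop (518,212) in scene and (190,362) in top. The purple, blue and green ones stand on the bench. Next is the box pose.

```bash
python3 - <<'E'
from h import *
for c in("scene","top"):
    z=np.load(f"{c}.npz");p,d=z["p"],z["d"];W=cloud(c,d)
    X,Y,Z=W[...,0],W[...,1],W[...,2]
    near=(X>0.4)&(X<0.9)&(Y>-0.02)&(Y<0.235)
    def rect(m,n):
        pts=np.c_[X[m],Y[m]].astype(np.float32)*1000
        lab=cv2.connectedComponents(m.astype(np.uint8))
        r=cv2.minAreaRect(pts); print(c,n,m.sum(),np.round(r[0],1),np.round(r[1],1),round(r[2],2), np.round(cv2.boxPoints(r)).tolist(),"z",np.round(np.median(Z[m]),4))
    lid=near&(Z>0.216)&(Z<0.235); lid=cv2.morphologyEx(lid.astype(np.uint8),cv2.MORPH_OPEN,np.ones((3,3)))>0
    rect(lid,"lid")
    sh=near&(Z>0.094)&(Z<0.106)&(X<0.63); sh=cv2.morphologyEx(sh.astype(np.uint8),cv2.MORPH_OPEN,np.ones((3,3)))>0
    rect(sh,"shelf")
    for n,(cx,cy,zz) in dict(red=(.54,.14,.126),purple=(.385,.135,.026),blue=(.5,.268,.026),green=(.597,.248,.026)).items():
        m=(abs(X-cx)<.035)&(abs(Y-cy)<.035)&(Z>zz-.006)&(Z<zz+.008)
        rect(m,n)
z=np.load("top.npz");p,d=z["p"],z["d"];W=cloud("top",d)
X,Y,Z=W[...,0],W[...,1],W[...,2]
m=(X>.56)&(X<.64)&(Y>.075)&(Y<.15)&(Z>.12)&(Z<.2)
q=W[m];cc=q.mean(0);n=np.linalg.svd(q-cc)[2][2];print("flap plane",cc,n,m.sum())
rr=(q[:,2]>.12)
for zz in np.arange(.12,.2,.02):
    s=q[abs(q[:,2]-zz)<.01]; print(zz,s[:,:].mean(0) if len(s) else None)
E
```

```text
scene lid 6832 [710.1 101.2] [164.3 198.8] 82.88 [[601.0, 32.0], [798.0, 7.0], [819.0, 170.0], [622.0, 195.0]] z 0.2222
scene shelf 1305 [517.6 123.2] [109.1 107.1] 83.87 [[459.0, 75.0], [565.0, 63.0], [577.0, 172.0], [470.0, 183.0]] z 0.0999
scene red 264 [538.4 138.7] [41.6 40.5] 4.27 [[516.0, 157.0], [519.0, 117.0], [561.0, 120.0], [558.0, 160.0]] z 0.1257
scene purple 193 [384.4 134.5] [42.  40.2] 4.36 [[362.0, 153.0], [365.0, 113.0], [407.0, 116.0], [404.0, 156.0]] z 0.0255
scene blue 240 [499.3 268.2] [41.1 40.4] 17.19 [[474.0, 281.0], [486.0, 243.0], [525.0, 255.0], [513.0, 294.0]] z 0.0257
scene green 259 [597.8 249. ] [39.6 40.1] 5.69 [[576.0, 267.0], [580.0, 227.0], [619.0, 231.0], [615.0, 271.0]] z 0.0256
top lid 4461 [707.5 102.5] [163.6 200.9] 83.11 [[598.0, 33.0], [797.0, 9.0], [817.0, 172.0], [618.0, 196.0]] z 0.2224
top shelf 1410 [524.  124.8] [107.9 123.6] 83.25 [[456.0, 79.0], [579.0, 64.0], [592.0, 171.0], [469.0, 186.0]] z 0.1001
top red 220 [535.6 139.6] [40.1 40.3] 89.95 [[515.0, 120.0], [556.0, 120.0], [556.0, 160.0], [515.0, 160.0]] z 0.1261
top purple 194 [381.7 135.4] [40.4 38. ] 1.32 [[361.0, 154.0], [362.0, 116.0], [402.0, 117.0], [401.0, 155.0]] z 0.026
top blue 189 [496.1 268.4] [40.6 40.9] 15.87 [[471.0, 283.0], [482.0, 243.0], [521.0, 254.0], [510.0, 294.0]] z 0.0261
top green 183 [594.6 249.4] [40.7 40.7] 2.16 [[573.0, 269.0], [575.0, 228.0], [616.0, 230.0], [614.0, 271.0]] z 0.0255
flap plane [0.59688316 0.11217966 0.16033237] [-0.96364346  0.12096886  0.23823899] 393
0.12 [0.58774487 0.10910646 0.12465507]
0.13999999999999999 [0.59175234 0.11152492 0.13995845]
0.15999999999999998 [0.59712344 0.11380044 0.16045658]
0.17999999999999997 [0.60198173 0.11228214 0.18095264]
0.19999999999999996 [0.60543732 0.11287002 0.19469282]
```

```bash
python3 -m creep '[[[-5,-10,-3,0,0,-0.25,1],[-10,-20,-3,0,0,-0.5,1],[-16,-30,-3,0,0,-0.75,1],[-21,-40,-3,0,0,-1.01,1],[-21,-40,-3,0,0,-1.01,1],[-21,-40,-3,0,0,-1.01,1],[-21,-40,-3,0,0,-1.01,1],[-21,-40,-3,0,0,-1.01,1],[-21,-40,-3,0,0,-1.01,1]]]' ; python3 -c "
from h import *
from scipy.spatial.transform import Rotation as R
o=bot.get_obs();q=o['tool_rot'];r=R.from_quat([q[1],q[2],q[3],q[0]]).as_matrix();print(o['eef_pos'],r.round(3).tolist(),o['q'].round(3))"
```

```text
t: 1.82
eef_pos: [0.5596, -0.2513, 0.2613]
tool_rot: [0.0, 0.998, -0.061, 0.0]
contact_force: [-0.6, -1.3, -0.7]
gripper_width: 0.999
[ 0.55964143 -0.25128584  0.26130311] [[0.993, -0.121, 0.0], [-0.121, -0.993, -0.0], [0.0, 0.0, -1.0]] [ 0.573  0.372 -0.331  1.657  0.131  1.134  0.086]
```

```bash
python3 -m creep '[[[-4,-6,0,0,0.1,0,1],[-7,-12,0,0,0.25,0,1],[-9.5,-18,0,0,0.4,0,1],[-9.5,-24,1,0,0.55,0,1],[-9.5,-30,2,0,0.65,0,1],[-9.5,-37.2,2,0,0.65,0,1],[-9.5,-37.2,2,0,0.65,0,1],[-9.5,-37.2,2,0,0.65,0,1],[-9.5,-37.2,2,0,0.65,0,1]]]' ; python3 - <<'E'
from h import *
from scipy.spatial.transform import Rotation as R
o=bot.get_obs();q=o['tool_rot'];r=R.from_quat([q[1],q[2],q[3],q[0]]).as_matrix();print(o['eef_pos'],r.round(3).tolist(),o['q'].round(3))
for c,(x0,y0,w,h) in dict(scene=(230,130,200,150),top=(180,80,180,150)).items():
    p,d=bot.read_camera(c); np.savez(f"{c}1.npz",p=p,d=d)
    cv2.imwrite(f"pics/{c}1.png",cv2.resize(p[y0:y0+h,x0:x0+w],None,fx=4,fy=4,interpolation=cv2.INTER_CUBIC))
E
```

```text
t: 2.95
eef_pos: [0.5116, 0.129, 0.2418]
tool_rot: [0.02, 0.946, -0.059, 0.319]
contact_force: [0.0, -0.7, 0.4]
gripper_width: 1.001
[0.51160746 0.12895852 0.24177024] [[0.789, -0.125, 0.602], [-0.099, -0.992, -0.076], [0.607, -0.0, -0.795]] [ 0.336  0.084 -0.975  2.279  1.076  0.567 -1.612]
```

View pics/scene1.png

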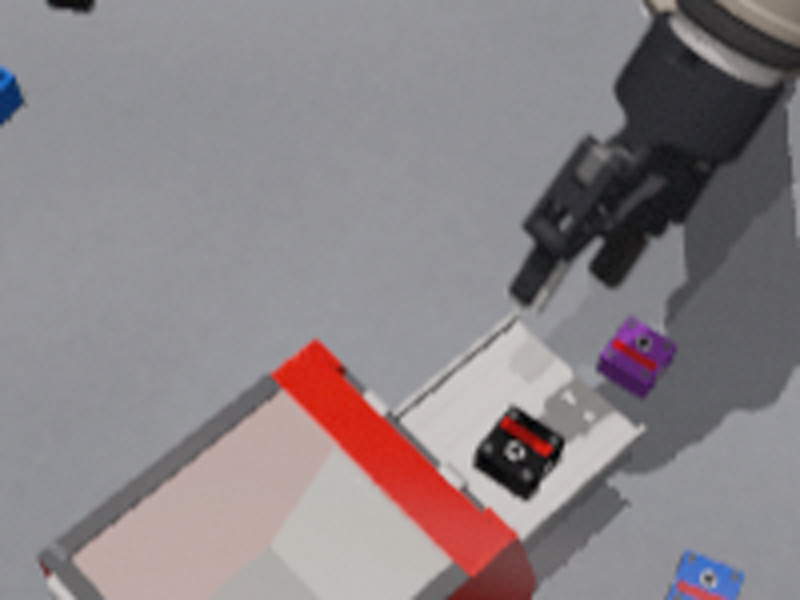

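View pics/top1.png

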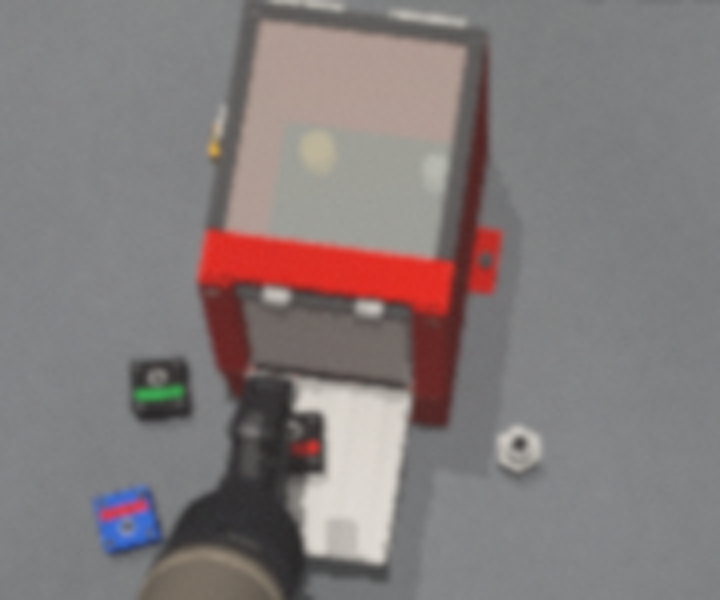

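Both fingers show. In the scene crop the upper finger's tip is at (530,300) and the lower one at (605,275). I'll measure the real tips in the tool frame from depth.

```bash
python3 - <<'E'
from h import *
from scipy.spatial.transform import Rotation as R
o=bot.get_obs();q=o['tool_rot'];r=R.from_quat([q[1],q[2],q[3],q[0]]).as_matrix();p0=o['eef_pos']
for c in("scene","top"):
    z=np.load(f"{c}1.npz");W=cloud(c,z["d"]);T=(W.reshape(-1,3)-p0)@r
    m=(abs(T[:,0])<.08)&(abs(T[:,1])<.03)&(T[:,2]>-.06)&(T[:,2]<.04)&(W.reshape(-1,3)[:,2]>.14)
    t=T[m]*1000
    for s in(1,-1):
        f=t[t[:,0]*s>0]
        if len(f)<5: print(c,s,len(f));continue
        i=np.argsort(f[:,2])[-8:]
        print(c,s,len(f),"tip pts",np.round(f[i],0).tolist(),"x",np.percentile(f[:,0],[2,50,98]).round(),"y",np.percentile(f[:,1],[2,50,98]).round())
E
```

```text
scene 1 187 tip pts [[50.0, -10.0, -16.0], [51.0, 1.0, -15.0], [50.0, 7.0, -15.0], [53.0, 5.0, -15.0], [49.0, 4.0, -14.0], [49.0, -2.0, -14.0], [50.0, -8.0, -14.0], [47.0, -4.0, -12.0]] x [44. 54. 63.] y [-12.  -4.  10.]
scene -1 178 tip pts [[-42.0, -9.0, -15.0], [-45.0, 6.0, -15.0], [-42.0, -0.0, -14.0], [-43.0, 7.0, -14.0], [-44.0, 10.0, -14.0], [-41.0, -7.0, -14.0], [-42.0, -3.0, -14.0], [-45.0, 4.0, -13.0]] x [-50. -43. -39.] y [-12.  -3.   9.]
top 1 15 tip pts [[47.0, 5.0, -31.0], [49.0, 7.0, -30.0], [41.0, 7.0, -29.0], [54.0, 4.0, -25.0], [49.0, 6.0, -25.0], [55.0, -9.0, -24.0], [46.0, 7.0, -17.0], [47.0, 5.0, -16.0]] x [42. 49. 64.] y [-5.  7.  9.]
top -1 0
```

```bash
python3 -m creep '[[[-2,-0.5,4,0,0,0,1],[-4,-1,8,0,0,0,1],[-4.7,-1.3,9.6,0,0,0,1],[-4.7,-1.3,9.6,0,0,0,1],[-4.7,-1.3,9.6,0,0,0,1]]]' ; python3 - <<'E'
from h import *
from scipy.spatial.transform import Rotation as R
o=bot.get_obs();q=o['tool_rot'];r=R.from_quat([q[1],q[2],q[3],q[0]]).as_matrix();p0=o['eef_pos']
print(p0,r.round(3).tolist(),o['q'].round(3))
S=np.array([.5825,.1175,.1]);B=np.array([[.9927,-.1202,0],[.1202,.9927,0],[0,0,1]])
for n,t in dict(Bin=(-42.5,0,-13.5),Bout=(-53,0,-13.5),Aout=(52,0,-13.5)).items(): print(n,(B@(p0+r@np.array(t)/1000-S)*1000).round(1))
for c,(x0,y0,w,h) in dict(scene=(270,170,150,110),top=(190,90,140,150)).items():
    p,d=bot.read_camera(c); np.savez(f"{c}2.npz",p=p,d=d)
    cv2.imwrite(f"pics/{c}2.png",cv2.resize(p[y0:y0+h,x0:x0+w],None,fx=4 if c=="top" else 5,fy=4 if c=="top" else 5,interpolation=cv2.INTER_CUBIC))
    W=cloud(c,d);T=(W.reshape(-1,3)-p0)@r;bb=(W.reshape(-1,3)-S)@B.T*1000
    m=(T[:,0]<-.03)&(T[:,0]>-.065)&(abs(T[:,1])<.02)&(T[:,2]>-.05)&(T[:,2]<.03)&(bb[:,2]>3)
    t=bb[m]; 
    if len(t): print(c,"B finger low pts",t[np.argsort(t[:,2])[:5]].round().tolist())
    m=(abs(bb[:,2]-26)<5)&(bb[:,0]>-80)&(bb[:,0]<-20)&(bb[:,1]>-15)&(bb[:,1]<45)
    if m.sum()>20: rr=cv2.minAreaRect(bb[m][:,:2].astype(np.float32)); print(c,"block",rr)
E
```

```text
t: 3.68
eef_pos: [0.5335, 0.1373, 0.1372]
tool_rot: [0.021, 0.946, -0.06, 0.319]
contact_force: [-0.0, 0.1, 0.7]
gripper_width: 1.004
[0.53348266 0.13729628 0.13715836] [[0.789, -0.126, 0.601], [-0.1, -0.992, -0.077], [0.606, 0.001, -0.796]] [ 0.171  0.389 -0.893  2.328  1.597  0.714 -2.119]
Bin [-93.   14.   22.2]
Bout [-101.4   14.    15.8]
Aout [-17.8  13.6  79.4]
scene B finger low pts [[-79.0, 1.0, 4.0], [-98.0, 11.0, 4.0], [-94.0, 23.0, 20.0], [-93.0, 20.0, 22.0], [-94.0, 5.0, 22.0]]
scene block ((-46.09076690673828, 16.07927703857422), (41.04563903808594, 39.9069938659668), 11.274259567260742)
top B finger low pts [[-88.0, 2.0, 4.0], [-78.0, -5.0, 4.0], [-104.0, -3.0, 4.0], [-83.0, 8.0, 4.0], [-72.0, 12.0, 4.0]]
top block ((-48.65277862548828, 13.580804824829102), (40.069278717041016, 32.61309814453125), 8.703655242919922)
```

View pics/scene2.png

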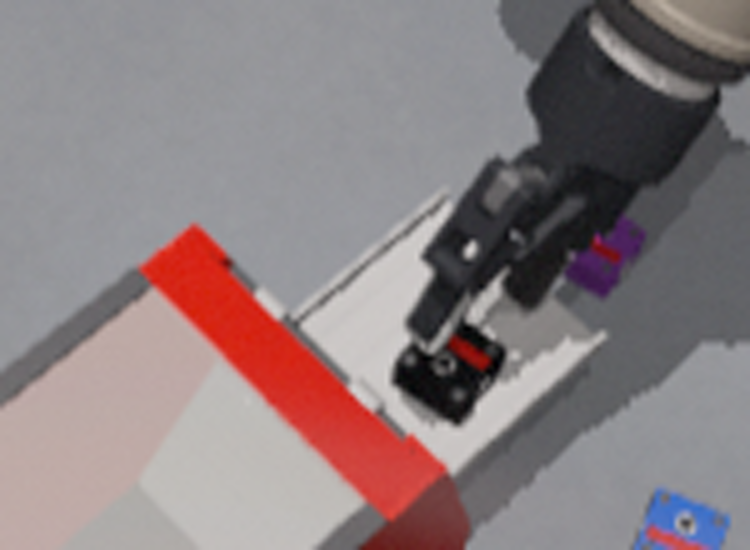

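View pics/top2.png

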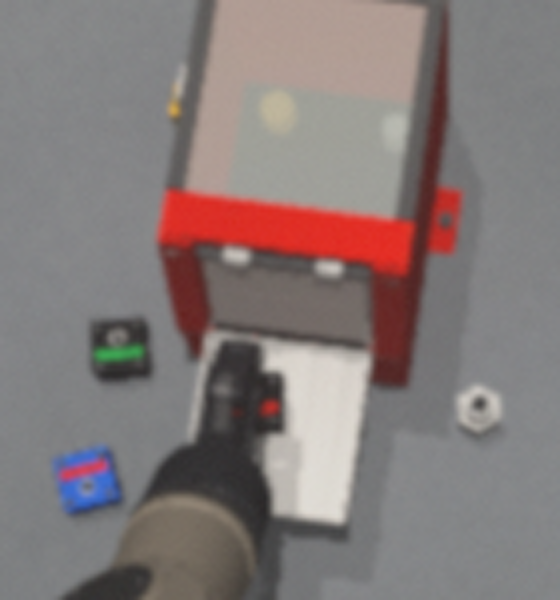

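```bash
python3 -m creep '[[[-0.42,-0.15,0.56,0,0,0,1],[-0.42,-0.15,0.56,0,0,0,1],[0.37,-0.15,1.16,0,0,0,1],[0.77,-0.15,1.46,0,0,0,1],[1.0,-0.15,1.64,0,0,0,1],[1.0,-0.15,1.64,0,0,0,1]]]' ; cat > st.py <<'E'
from h import *
from scipy.spatial.transform import Rotation as R
o=bot.get_obs();q=o['tool_rot'];r=R.from_quat([q[1],q[2],q[3],q[0]]).as_matrix();p0=o['eef_pos']
S=np.array([.5825,.1175,.1]);B=np.array([[.9927,-.1202,0],[.1202,.9927,0],[0,0,1]])
print(o['t'],o['q'].round(2),"F box",(B@o['contact_force']).round(2))
for n,t in dict(Bin=(-42.5,0,-13.5),Bout=(-53,0,-13.5),Aout=(52,0,-13.5)).items(): print(n,(B@(p0+r@np.array(t)/1000-S)*1000).round(1))
print("box axes in tool (cols x,y,z)",(r.T@B.T).round(3).tolist())
import sys
if len(sys.argv)>1:
  n=sys.argv[1]
  p,d=bot.read_camera("scene"); np.savez(f"s{n}.npz",p=p,d=d)
  pt,dt=bot.read_camera("top"); np.savez(f"t{n}.npz",p=pt,d=dt)
  cv2.imwrite(f"pics/v{n}.png",np.hstack([cv2.resize(p[190:330,250:420],(486,400),interpolation=cv2.INTER_CUBIC),cv2.resize(pt[70:240,205:330],(294,400),interpolation=cv2.INTER_CUBIC)]))
  for c,dd in(("scene",d),("top",dt)):
    bb=(cloud(c,dd).reshape(-1,3)-S)@B.T*1000
    m=(abs(bb[:,2]-26)<4)&(bb[:,0]>-85)&(bb[:,0]<20)&(bb[:,1]>-30)&(bb[:,1]<53)
    if m.sum()>20: print(c,"block-top pts",m.sum(),cv2.minAreaRect(bb[m][:,:2].astype(np.float32)))
E
python3 st.py 3
```

```text
t: 4.53
eef_pos: [0.5512, 0.1383, 0.1294]
tool_rot: [0.02, 0.946, -0.059, 0.319]
contact_force: [-0.7, 0.3, -0.1]
gripper_width: 1.0
4.525 [ 0.17  0.43 -0.87  2.3   1.63  0.72 -2.11] F box [-0.72  0.18 -0.13]
Bin [-75.6  17.1  14.4]
Bout [-83.9  17.1   8.1]
Aout [-0.3 16.8 71.6]
box axes in tool (cols x,y,z) [[0.796, -0.003, 0.605], [-0.004, -1.0, -0.0], [0.605, -0.002, -0.796]]
scene block-top pts 174 ((-56.66285705566406, 21.701534271240234), (58.71554946899414, 25.001873016357422), 11.694792747497559)
top block-top pts 103 ((-28.559619903564453, 11.465133666992188), (74.01136779785156, 76.06568908691406), 87.50630950927734)
```

View pics/v3.png

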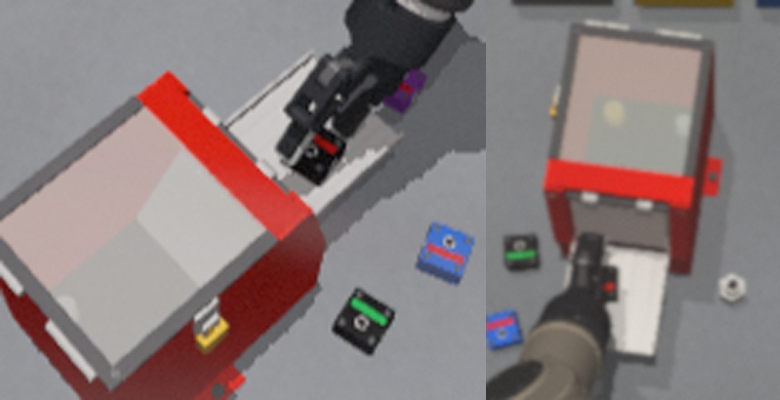

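```bash
python3 -m creep '[[[0.32,0,0.24,0,0,0,1],[0.64,0,0.48,0,0,0,1],[0.96,0,0.73,0,0,0,1],[1.28,0,0.97,0,0,0,1],[1.6,0,1.21,0,0,0,1],[1.6,0,1.21,0,0,0,1]]]' ; python3 st.py 4
```

```text
t: 5.38
eef_pos: [0.5713, 0.1356, 0.1295]
tool_rot: [0.02, 0.946, -0.059, 0.319]
contact_force: [0.1, 0.1, 0.7]
gripper_width: 0.997
5.375 [ 0.18  0.45 -0.86  2.26  1.63  0.71 -2.08] F box [0.13 0.15 0.69]
Bin [-55.3  16.8  14.5]
Bout [-63.6  16.8   8.2]
Aout [19.9 16.5 71.7]
box axes in tool (cols x,y,z) [[0.796, -0.003, 0.605], [-0.004, -1.0, 0.0], [0.605, -0.003, -0.796]]
scene block-top pts 175 ((-41.32564163208008, 19.932998657226562), (55.19968795776367, 23.854717254638672), 3.924821376800537)
top block-top pts 118 ((-13.279891967773438, 18.32992935180664), (72.80043029785156, 68.5136947631836), 71.14563751220703)
```

View pics/v4.png

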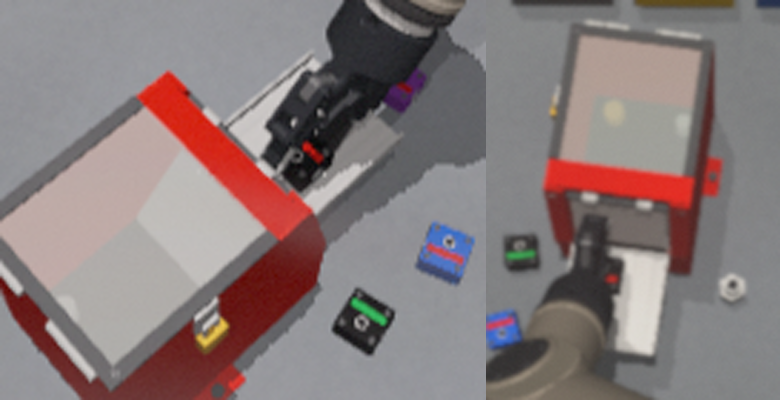

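```bash
python3 -m creep '[[[0.24,0,0.18,0,0,0,1],[0.48,0,0.36,0,0,0,1],[0.48,0,0.36,0,0,0,1]]]' ; python3 st.py 5
```

```text
t: 5.85
eef_pos: [0.576, 0.1352, 0.1287]
tool_rot: [0.02, 0.946, -0.058, 0.318]
contact_force: [-5.3, 1.1, -1.8]
gripper_width: 1.005
5.85 [ 0.18  0.46 -0.85  2.25  1.63  0.71 -2.06] F box [-5.35  0.5  -1.79]
Bin [-50.6  16.9  13.9]
Bout [-59.   16.9   7.5]
Aout [24.7 16.7 70.9]
box axes in tool (cols x,y,z) [[0.797, -0.002, 0.604], [-0.003, -1.0, 0.0], [0.604, -0.002, -0.797]]
scene block-top pts 173 ((-36.814727783203125, 20.004093170166016), (55.83464431762695, 25.278959274291992), 4.101178169250488)
top block-top pts 109 ((-18.05942153930664, 10.331876754760742), (67.55904388427734, 80.20612335205078), 1.840137004852295)
```

View pics/v5.png

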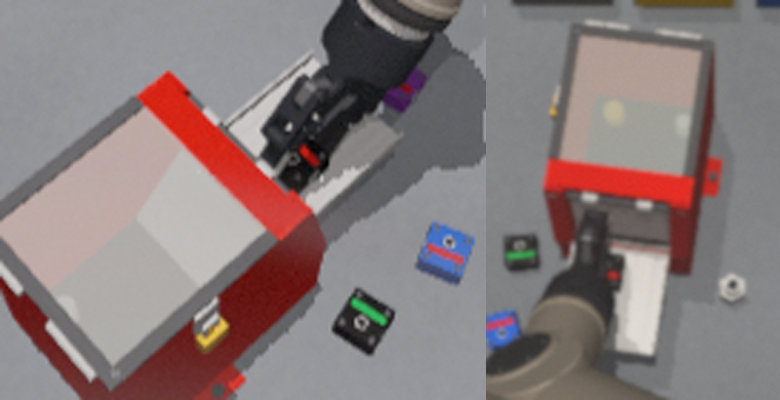

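```bash
python3 -m creep '[[[0.32,0,0.24,0,0,0,1],[0.64,0,0.48,0,0,0,1],[0.96,0,0.72,0,0,0,1],[1.2,0,0.9,0,0,0,1]]]' ; python3 st.py 6
```

```text
t: 6.45
eef_pos: [0.5909, 0.1334, 0.1293]
tool_rot: [0.02, 0.946, -0.058, 0.318]
contact_force: [-10.4, 0.9, 2.9]
gripper_width: 1.005
6.45 [ 0.19  0.47 -0.84  2.23  1.63  0.7  -2.03] F box [-10.43  -0.31   2.87]
Bin [-35.6  16.9  14.3]
Bout [-43.9  16.9   8. ]
Aout [39.7 16.7 71.4]
box axes in tool (cols x,y,z) [[0.797, -0.002, 0.604], [-0.003, -1.0, 0.001], [0.604, -0.002, -0.797]]
scene block-top pts 146 ((-27.307266235351562, 20.168025970458984), (48.099769592285156, 24.065704345703125), 3.4795279502868652)
top block-top pts 85 ((-17.572580337524414, 8.817119598388672), (39.88467788696289, 35.433536529541016), 0.3095592260360718)
```

View pics/v6.png

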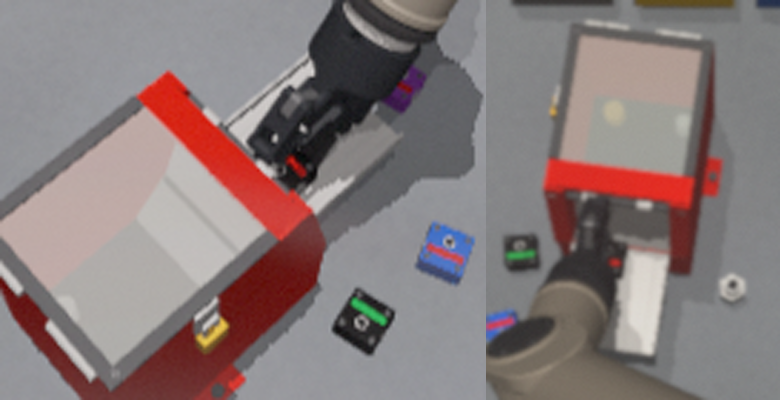

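The flap is open: its lip shows through the lid around (170,190) in the left half. Before pushing on, I'll measure the upper finger's back profile against the hinge and header.

```bash
python3 - <<'E'
from h import *
from scipy.spatial.transform import Rotation as R
q=[0.02,0.946,-0.059,0.319];r=R.from_quat([q[1],q[2],q[3],q[0]]).as_matrix();p0=np.array([.5116,.129,.2418])
for c in("scene","top"):
    z=np.load(f"{c}1.npz");W=cloud(c,z["d"]).reshape(-1,3);T=(W-p0)@r*1000
    m=(abs(T[:,0])<110)&(abs(T[:,1])<48)&(T[:,2]>-150)&(T[:,2]<0)&(W[:,2]>.15)
    t=T[m]
    for a in range(-150,0,10):
        s=t[(t[:,2]>=a)&(t[:,2]<a+10)]
        if len(s): print(c,a,len(s),"x 90/98/max",np.percentile(s[:,0],[90,98,100]).round(),"y",np.percentile(s[:,1],[2,98]).round())
# flap: scene/top depth now through mouth
S=np.array([.5825,.1175,.1]);B=np.array([[.9927,-.1202,0],[.1202,.9927,0],[0,0,1]])
z=np.load("t6.npz");bb=(cloud("top",z["d"]).reshape(-1,3)-S)@B.T*1000
m=(bb[:,0]>5)&(bb[:,0]<60)&(bb[:,1]<0)&(bb[:,1]>-50)&(bb[:,2]>-60)&(bb[:,2]<105)
t=bb[m]
for zz in range(-60,105,10):
    s=t[(t[:,2]>=zz)&(t[:,2]<zz+10)]
    if len(s):print(zz,len(s),np.median(s,0).round())
E
```

```text
scene -150 180 x 90/98/max [37. 39. 40.] y [-38.  30.]
scene -140 177 x 90/98/max [38. 39. 40.] y [-38.  28.]
scene -130 77 x 90/98/max [38. 40. 42.] y [-33.  21.]
scene -120 153 x 90/98/max [69. 70. 70.] y [-12.  11.]
scene -110 171 x 90/98/max [70. 71. 72.] y [-20.  11.]
scene -100 143 x 90/98/max [71. 72. 73.] y [-20.  10.]
scene -90 136 x 90/98/max [72. 73. 74.] y [-18.  11.]
scene -80 123 x 90/98/max [73. 74. 75.] y [-18.  11.]
scene -70 137 x 90/98/max [75. 77. 78.] y [-14.  11.]
scene -60 58 x 90/98/max [59. 72. 73.] y [-14.   7.]
scene -50 85 x 90/98/max [57. 58. 59.] y [-12.   7.]
scene -40 87 x 90/98/max [57. 58. 58.] y [-12.   9.]
scene -30 89 x 90/98/max [56. 58. 59.] y [-12.  10.]
scene -20 47 x 90/98/max [51. 53. 54.] y [-11.  10.]
top -150 78 x 90/98/max [36. 37. 38.] y [-36.  35.]
top -140 63 x 90/98/max [36. 37. 38.] y [-33.  33.]
top -130 24 x 90/98/max [65. 65. 65.] y [-12.   9.]
top -120 130 x 90/98/max [66. 68. 69.] y [-14.   9.]
top -110 50 x 90/98/max [69. 69. 70.] y [-20.  16.]
top -100 59 x 90/98/max [70. 70. 70.] y [-20.  16.]
top -90 59 x 90/98/max [71. 72. 72.] y [-19.  14.]
top -80 48 x 90/98/max [72. 73. 73.] y [-15.  13.]
top -70 38 x 90/98/max [74. 74. 74.] y [-13.  10.]
top -60 4 x 90/98/max [63. 66. 67.] y [7. 9.]
top -40 5 x 90/98/max [48. 49. 49.] y [5. 8.]
top -30 4 x 90/98/max [54. 54. 54.] y [-8.  7.]
top -20 2 x 90/98/max [47. 47. 47.] y [4. 7.]
-60 39 [ 52. -23. -55.]
-50 41 [ 42. -24. -46.]
-40 48 [ 32. -24. -35.]
-30 34 [ 23. -25. -25.]
-20 42 [ 14. -25. -14.]
-10 23 [  7. -27.  -7.]
50 3 [ 47. -43.  56.]
60 4 [ 44. -20.  64.]
70 2 [ 41. -27.  72.]
100 1 [ 25. -19. 103.]
```

```bash
python3 - <<'E'
from h import *
S=np.array([.5825,.1175,.1]);B=np.array([[.9927,-.1202,0],[.1202,.9927,0],[0,0,1]])
for c in("top","scene"):
    z=np.load(f"{c}.npz");p,d=z["p"].astype(int),z["d"];bb=(cloud(c,d)-S)@B.T*1000
    # pixels in front of header: bright white
    m=(bb[...,0]>5)&(bb[...,0]<40)&(abs(bb[...,1])<75)&(bb[...,2]>85)&(bb[...,2]<130)
    w=m&(p.min(-1)>150)
    n,l,st,ce=cv2.connectedComponentsWithStats(w.astype(np.uint8))
    for i in range(1,n):
        if st[i,4]>3:
            s=bb[l==i];print(c,"white",st[i,4],s.min(0).round(),s.max(0).round(),np.median(s,0).round())
    red=m&(p[...,2]>150)&(p[...,1]<90)
    for y in range(-75,75,15):
        k=red&(bb[...,1]>y)&(bb[...,1]<y+15); s=bb[k]
        if len(s): print(c,"red y",y,len(s),"x",np.percentile(s[:,0],[0,5]).round(),"z",np.percentile(s[:,2],[5,50,95]).round())
# geometry
hdr=np.array([[33,116],[33,122.5]]);hinge=np.array([28,108])
prof=[(51,-14),(57.5,-22),(58,-59),(77,-61),(71,-110),(70,-125)]
for al in (53,48,45,42,40,38,36):
    a=np.radians(al);zt=np.array([np.cos(a),-np.sin(a)]);xt=np.array([np.sin(a),np.cos(a)])
    for xb in(-36,-17,-12):
        T=np.array([xb,14])+42.5*xt+13.5*zt
        P=np.array([T+x*xt+z*zt for x,z in prof]).astype(np.float32)
        poly=np.vstack([P,[T+43*xt-13.5*zt],[T-42*xt-125*zt]])
        poly=np.vstack([P,[T-42*xt-125*zt],[T+42*xt-14*zt]]).astype(np.float32)
        cl=[cv2.pointPolygonTest(poly,(float(h[0]),float(h[1])),True) for h in [*hdr,hinge]]
        ph=max(np.degrees(np.arctan2(q[0]-28+1.5,108-q[1])) for q in P[:2])
        print(al,xb,"clear(hdr lo,hi,hinge)",[-round(x,1) for x in cl],"phi",round(ph),"theta",round(np.radians(ph+13),2),"Atip",P[0].round(),P[1].round())
E
```

```text
top white 11 [ 26.  22. 112.] [ 30.  35. 118.] [ 28.  27. 113.]
top white 10 [ 25. -37. 110.] [ 30. -27. 118.] [ 28. -33. 113.]
top red y -75 23 x [28. 28.] z [116. 121. 124.]
top red y -60 17 x [34. 34.] z [118. 122. 124.]
top red y -45 17 x [32. 32.] z [119. 122. 126.]
top red y -30 18 x [32. 32.] z [117. 121. 123.]
top red y -15 15 x [33. 34.] z [117. 121. 123.]
top red y 0 15 x [33. 34.] z [119. 123. 124.]
top red y 15 15 x [32. 32.] z [118. 122. 126.]
top red y 30 16 x [33. 34.] z [120. 121. 127.]
top red y 45 17 x [31. 31.] z [120. 122. 124.]
top red y 60 26 x [29. 29.] z [118. 122. 124.]
scene white 19 [ 25. -41. 111.] [ 31. -25. 117.] [ 28. -33. 114.]
scene white 19 [ 26.  19. 110.] [ 32.  34. 116.] [ 29.  27. 115.]
scene red y -75 31 x [29. 30.] z [119. 121. 124.]
scene red y -60 17 x [30. 31.] z [111. 121. 123.]
scene red y -45 13 x [32. 34.] z [118. 122. 124.]
scene red y -30 15 x [35. 35.] z [120. 122. 123.]
scene red y -15 19 x [30. 30.] z [111. 121. 124.]
scene red y 0 21 x [30. 30.] z [111. 121. 123.]
scene red y 15 15 x [31. 34.] z [119. 122. 125.]
scene red y 30 17 x
[... 1352 characters left out ...]
4.9, 0.7] phi 50 theta 1.1 Atip [43. 86.] [41. 96.]
40 -12 clear(hdr lo,hi,hinge) [6.8, 11.4, -2.6] phi 58 theta 1.24 Atip [48. 86.] [46. 96.]
38 -36 clear(hdr lo,hi,hinge) [22.9, 27.9, 13.5] phi -15 theta -0.03 Atip [21. 88.] [19. 98.]
38 -17 clear(hdr lo,hi,hinge) [11.0, 16.0, 1.6] phi 49 theta 1.08 Atip [40. 88.] [38. 98.]
38 -12 clear(hdr lo,hi,hinge) [7.8, 12.9, -1.5] phi 59 theta 1.25 Atip [45. 88.] [43. 98.]
36 -36 clear(hdr lo,hi,hinge) [23.5, 28.3, 14.6] phi -24 theta -0.19 Atip [19. 90.] [ 16. 100.]
36 -17 clear(hdr lo,hi,hinge) [11.8, 17.0, 2.4] phi 46 theta 1.03 Atip [38. 90.] [ 35. 100.]
36 -12 clear(hdr lo,hi,hinge) [8.8, 14.0, -0.6] phi 59 theta 1.25 Atip [43. 90.] [ 40. 100.]
```

Frame check: the header front measures x≈32–33 and z≈122 above the shelf, and the brackets are at x 28, so the frame holds. Going straight on, the knuckle would hit the header about 5 mm further in. I'll search for a combination of opening and pitch that clears it.

```bash
cat > geo.py <<'E'
import numpy as np,cv2
def ev(w,al,xb,zb=14,k=1.5):
    a=np.radians(al);zt=np.array([np.cos(a),-np.sin(a)]);xt=np.array([np.sin(a),np.cos(a)])
    h=w/2;tz=-13.5*(w/85)**k
    T=np.array([xb,zb])-(-h*xt+tz*zt)
    pr=[(h+8.5,tz),(h+15,tz-8),(h+15.5,tz-46),(h+35,tz-47),(h+30,tz-80),(70,-125),(42,-125),(42,-170)]
    P=np.array([T+x*xt+z*zt for x,z in pr])
    poly=np.vstack([P,[T-42*xt-170*zt],[T-42*xt-130*zt],[T+h*xt+(tz-40)*zt],[T+h*xt+tz*zt]]).astype(np.float32)
    obs=[(33,116),(33,122.5),(24,110),(24,118),(26,104)]
    cl=[-round(cv2.pointPolygonTest(poly,(float(x),float(z)),True),1) for x,z in obs]
    # add samples of finger outline
    pts=[P[i]+(P[i+1]-P[i])*t for i in range(3) for t in np.linspace(0,1,9)]
    ph=max([np.degrees(np.arctan2(q[0]-26.5,108-q[1])) for q in pts if q[1]<104] or [-90])
    bo=(np.array([xb,zb])-10*xt)[1]
    return cl,ph,P[0],bo,T
E
python3 - <<'E'
from geo import *
for w in(75,65,55,45):
  for al in(40,45,50,55,60,65,70):
    r=[ev(w,al,x) for x in(-36,-14)]
    if min(r[1][0])>3 and r[1][1]>12: print(w,al,[(c,"phi",round(p),A.round()) for c,p,A,b,T in r],"Bout",round(r[1][3],1))
E
```

```text
75 40 [([32.4, 34.8, 22.0, 27.4, 18.8], 'phi', -16, array([18., 78.])), ([17.3, 13.7, 7.6, 8.9, 4.4], 'phi', 29, array([40., 78.]))] Bout 6.3
```

```bash
python3 - <<'E'
from geo import *
L=[]
for w in range(40,86,3):
  for al in range(15,75,3):
   for zb in(12,14):
    a=ev(w,al,-17,zb);b=ev(w,al,-13,zb)
    if b[3]<3: continue
    L.append((min(b[0]),w,al,zb,round(a[1]),round(b[1]),b[0],b[3].round(1),b[2].round()))
L=[l for l in L if l[4]>12 and l[0]>2]
L.sort(key=lambda l:-l[0])
for l in L[:25]:print(l)
E
```

```text
(7.8, 73, 39, 12, 14, 23, [17.4, 14.9, 11.1, 8.9, 7.8], np.float64(4.2), array([38., 75.]))
(6.2, 73, 39, 14, 15, 25, [18.5, 15.4, 9.6, 10.1, 6.2], np.float64(6.2), array([38., 77.]))
(6.2, 76, 36, 12, 13, 23, [20.0, 20.0, 9.8, 14.4, 6.2], np.float64(3.9), array([37., 80.]))
(4.8, 76, 39, 12, 20, 30, [17.2, 13.8, 8.1, 8.8, 4.8], np.float64(4.2), array([40., 78.]))
(4.7, 70, 42, 14, 16, 24, [13.0, 10.7, 9.8, 4.7, 7.7], np.float64(6.6), array([40., 72.]))
(4.6, 73, 42, 14, 22, 30, [12.8, 9.2, 7.7, 4.6, 4.7], np.float64(6.6), array([42., 75.]))
(4.6, 76, 36, 14, 14, 26, [18.4, 20.8, 8.2, 14.6, 4.6], np.float64(5.9), array([37., 82.]))
(3.5, 70, 42, 12, 15, 23, [12.0, 10.7, 8.5, 3.5, 9.1], np.float64(4.6), array([40., 70.]))
(3.3, 73, 42, 12, 20, 28, [11.6, 8.7, 8.4, 3.3, 6.1], np.float64(4.6), array([42., 73.]))
(3.2, 76, 39, 14, 22, 32, [16.9, 14.6, 6.6, 9.9, 3.2], np.float64(6.2), array([40., 80.]))
(3.2, 79, 36, 12, 19, 31, [17.0, 19.4, 6.8, 13.2, 3.2], np.float64(3.9), array([38., 83.]))
(3.1, 76, 42, 12, 26, 34, [11.4, 7.5, 6.2, 3.2, 3.1], np.float64(4.6), array([44., 75.]))
```

```bash
python3 - <<'E'
from geo import *
for path in ([(85,53,-35.6),(82,49,-31),(79,45,-26),(76,42,-21),(75,41,-17),(75,40,-13)],[(85,53,-35.6),(85,50,-33),(82,47,-29),(79,44,-24),(76,42,-20),(75,41,-17),(75,41,-12)]):
  for w,al,xb in path:
    for k in(1.5,):
      c,p,A,b,T=ev(w,al,xb,14,k); print(w,al,xb,c,"phi",round(p),"lip x",round(28+107*np.sin(np.radians(p))),"front",round(xb+40),A.round(),"bout",round(b,1),"T",T.round(1))
  print()
E
```

```text
85 53 -35.6 [6.6, 1.6, 4.9, -0.7, 3.0] phi 25 lip x 74 front 4 [39. 70.] bout 8.0 T [ 6.5 28.8]
82 49 -31 [11.9, 7.5, 7.1, 4.2, 4.8] phi 23 lip x 70 front 9 [37. 73.] bout 7.4 T [ 8.3 31.2]
79 45 -26 [16.6, 12.8, 8.9, 8.5, 6.2] phi 21 lip x 66 front 14 [36. 76.] bout 6.9 T [10.5 33.4]
76 42 -21 [18.9, 15.6, 10.2, 10.7, 7.1] phi 20 lip x 64 front 19 [36. 77.] bout 6.6 T [12.9 34.6]
75 41 -17 [17.8, 14.3, 9.0, 9.5, 5.9] phi 25 lip x 72 front 23 [38. 77.] bout 6.5 T [16. 35.]
75 40 -13 [16.5, 12.8, 7.0, 8.1, 3.7] phi 32 lip x 84 front 27 [41. 78.] bout 6.3 T [19.7 35.5]

85 53 -35.6 [6.6, 1.6, 4.9, -0.7, 3.0] phi 25 lip x 74 front 4 [39. 70.] bout 8.0 T [ 6.5 28.8]
85 50 -33 [11.1, 6.3, 5.0, 3.5, 2.7] phi 27 lip x 76 front 7 [39. 74.] bout 7.6 T [ 8.2 31. ]
82 47 -29 [14.6, 10.2, 6.9, 6.7, 4.3] phi 24 lip x 72 front 11 [37. 76.] bout 7.2 T [ 9.7 32.6]
79 44 -24 [17.1, 13.1, 8.1, 9.0, 5.2] phi 23 lip x 71 front 16 [37. 77.] bout 6.8 T [12.1 34. ]
76 42 -20 [18.1, 14.7, 9.5, 9.9, 6.4] phi 22 lip x 68 front 20 [37. 77.] bout 6.6 T [13.9 34.6]
75 41 -17 [17.8, 14.3, 9.0, 9.5, 5.9] phi 25 lip x 72 front 23 [38. 77.] bout 6.5 T [16. 35.]
75 41 -12 [13.8, 9.9, 5.7, 5.5, 2.6] phi 35 lip x 89 front 28 [43. 77.] bout 6.5 T [21. 35.]
```

```bash
python3 -m creep '[[[0.15,0,-0.04,0,0.035,0,0.98],[0.29,0,-0.08,0,0.07,0,0.965],[0.45,0,-0.1,0,0.105,0,0.95],[0.6,0,-0.12,0,0.14,0,0.93],[0.6,0,-0.12,0,0.14,0,0.93]]]' ; python3 st.py 7; python3 - <<'E'
from h import *
from scipy.spatial.transform import Rotation as R
o=bot.get_obs();q=o['tool_rot'];r=R.from_quat([q[1],q[2],q[3],q[0]]).as_matrix();p0=o['eef_pos']
S=np.array([.5825,.1175,.1]);B=np.array([[.9927,-.1202,0],[.1202,.9927,0],[0,0,1]])
W=cloud("scene",np.load("s7.npz")["d"]).reshape(-1,3);T=(W-p0)@r*1000;bb=(W-S)@B.T*1000
m=(abs(T[:,0])<80)&(abs(T[:,1])<20)&(T[:,2]>-50)&(T[:,2]<20)&(bb[:,2]>29)
f=T[m&(T[:,0]>0)];g=T[m&(T[:,0]<0)]
for n,s in(("A",f),("B",g)):
    if len(s): i=np.argsort(s[:,2])[-4:];print(n,len(s),s[i].round(),np.percentile(s[:,0],[2,98]).round())
m=(abs(bb[:,2]-26)<3)&(bb[:,0]>-40)&(bb[:,0]<40)&(abs(bb[:,1])<53)
s=bb[m];print("blocktop x",np.percentile(s[:,0],[2,50,98]).round(),"y",np.percentile(s[:,1],[2,50,98]).round(),len(s))
E
```

```text
t: 7.18
eef_pos: [0.5936, 0.1329, 0.1322]
tool_rot: [0.024, 0.922, -0.056, 0.382]
contact_force: [-7.0, -0.0, -3.2]
gripper_width: 0.931
7.175 [ 0.15  0.5  -0.84  2.3   1.88  0.83 -2.29] F box [-6.92 -0.89 -3.24]
Bin [-30.4  16.6  11.7]
Bout [-37.8  16.7   4.3]
Aout [36.4 16.6 78.6]
box axes in tool (cols x,y,z) [[0.707, -0.001, 0.707], [-0.002, -1.0, 0.001], [0.707, -0.002, -0.707]]
scene block-top pts 126 ((-41.57170486450195, 19.21767234802246), (78.34490966796875, 23.96649169921875), 0.8287366628646851)
top block-top pts 109 ((-9.29464054107666, 3.7719764709472656), (43.91431427001953, 41.09392547607422), 36.58696746826172)
A 94 [[ 46. -10. -37.]
 [ 48.  -9. -37.]
 [ 47. -12. -36.]
 [ 47.   9. -35.]] [44. 74.]
B 41 [[-38.  -8. -34.]
 [-39.  -1. -34.]
 [-20.   4. -16.]
 [-10.  -3.  -6.]] [-48. -18.]
blocktop x [-40. -17.  -4.] y [ 9. 20. 31.] 89
```

View pics/v7.png

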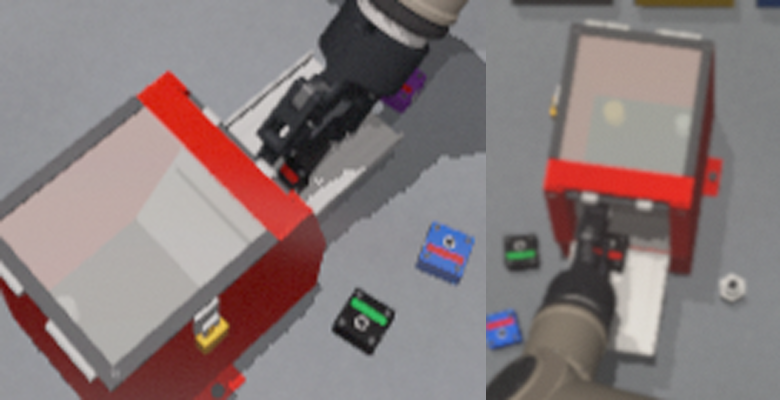

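```bash
python3 -m creep '[[[0.13,0,0.04,0,0.026,0,0.91],[0.25,0,0.08,0,0.052,0,0.895],[0.38,0,0.18,0,0.06,0,0.885],[0.5,0,0.28,0,0.07,0,0.88],[0.65,0,0.39,0,0.08,0,0.88],[0.8,0,0.5,0,0.087,0,0.88],[0.8,0,0.5,0,0.087,0,0.88]]]' ; python3 st.py 8
```

```text
t: 8.15
eef_pos: [0.6031, 0.1317, 0.1347]
tool_rot: [0.026, 0.905, -0.055, 0.422]
contact_force: [-7.5, 0.7, -3.1]
gripper_width: 0.881
8.15 [ 0.12  0.54 -0.84  2.32  2.    0.94 -2.4 ] F box [-7.55 -0.25 -3.06]
Bin [-18.9  16.6  10.8]
Bout [-25.6  16.6   2.8]
Aout [41.8 16.5 83.2]
box axes in tool (cols x,y,z) [[0.642, -0.001, 0.766], [-0.002, -1.0, 0.001], [0.766, -0.002, -0.643]]
scene block-top pts 52 ((-46.17021560668945, 22.141847610473633), (19.36100196838379, 52.422218322753906), 76.92792510986328)
```

View pics/v8.png

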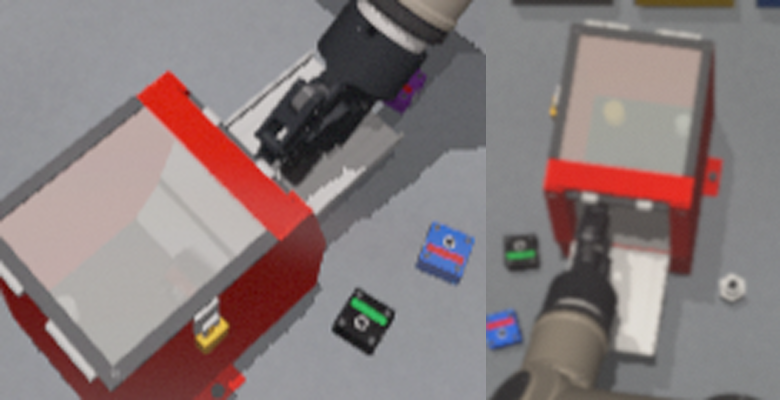

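The block has left the shelf, and a faint dark and red shape shows through the lid at about (183,272) in the left half. I'll compare with an earlier frame before drawing back.

```bash
python3 - <<'E'
from h import *
a=np.load("scene.npz")["p"];b=np.load("s8.npz")["p"];at=np.load("top.npz")["p"];bt=np.load("t8.npz")["p"]
def f(i,x0,y0,w,h,k): 
    return cv2.resize(cv2.convertScaleAbs(i[y0:y0+h,x0:x0+w],alpha=1.6,beta=-120),(390,290),interpolation=cv2.INTER_CUBIC)
cv2.imwrite("pics/in8.png",np.vstack([np.hstack([f(i,250,220,120,90,3) for i in(a,b)]),np.hstack([f(i,210,75,105,78,3) for i in(at,bt)])]))
S=np.array([.5825,.1175,.1]);B=np.array([[.9927,-.1202,0],[.1202,.9927,0],[0,0,1]])
M,R,t=cal("scene")
d=cv2.absdiff(a,b).max(-1);d[:,345:]=0;d[:225]=0;m=cv2.morphologyEx((d>25).astype(np.uint8),cv2.MORPH_OPEN,np.ones((2,2)))
n,l,st,ce=cv2.connectedComponentsWithStats(m)
for i in range(1,n):
    if st[i,4]>8:
        ray=R.T@np.array([(ce[i][0]-M[0,2])/M[0,0],(ce[i][1]-M[1,2])/M[1,1],1]);C=-R.T@t
        s=(.023-C[2])/ray[2];print(ce[i].round(),st[i,4],"at z=23mm box",(B@(C+s*ray-S)*1000).round())
E
```

```text
[343. 240.] 75 at z=23mm box [-56. -46. -77.]
```

View pics/in8.png

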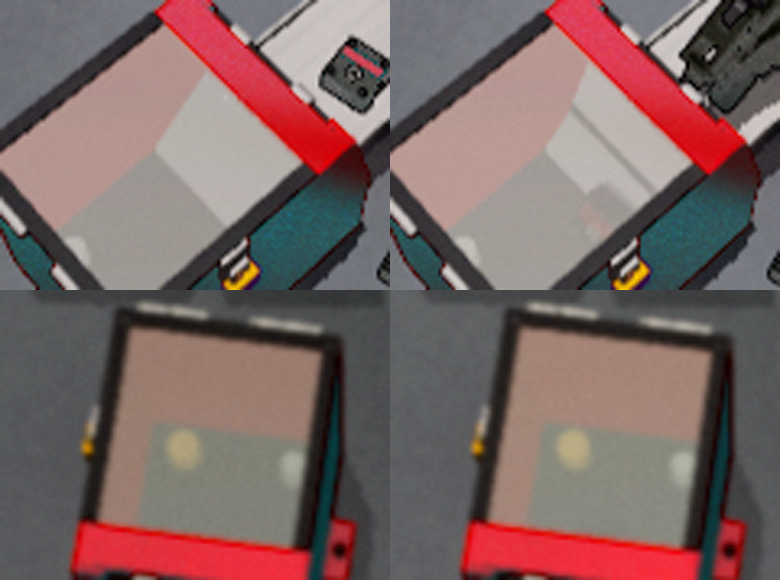

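The enhanced picture shows the red-striped block inside at the foot of the slide, at (600,210) or about px (315,285) in the scene image. The flap edge is well above it. Now I'll draw back slowly.

```bash
python3 -m creep '[[[-0.24,0,-0.45,0,0,0,0.88],[-0.49,0,-0.89,0,0,0,0.88],[-0.73,0,-1.34,0,0,0,0.88],[-1.05,0,-1.73,0,0,0,0.88],[-1.38,0,-2.11,0,0,0,0.88],[-1.82,0,-2.64,0,0,0,0.88],[-2.66,0,-3.64,0,0,0,0.88],[-3.1,0,-5.2,0,-0.08,0,0.88],[-3.3,0,-7,0,-0.16,0,0.88],[-2.1,0,-8.7,0,-0.24,0,0.88]]]' ; python3 st.py 9
```

```text
t: 9.5
eef_pos: [0.5232, 0.1419, 0.1755]
tool_rot: [0.019, 0.949, -0.058, 0.311]
contact_force: [0.3, -1.1, -1.5]
gripper_width: 0.88
9.5 [ 0.21  0.28 -0.92  2.3   1.39  0.65 -1.93] F box [ 0.44 -1.01 -1.51]
Bin [-104.1   17.1   61.2]
Bout [-112.5   17.1   55. ]
Aout [-27.9  17.  117.1]
box axes in tool (cols x,y,z) [[0.806, -0.001, 0.592], [-0.002, -1.0, 0.001], [0.592, -0.002, -0.806]]
top block-top pts 33 ((6.277790546417236, 10.258987426757812), (80.34024047851562, 4.0699872970581055), 88.5779800415039)
```

View pics/v9.png

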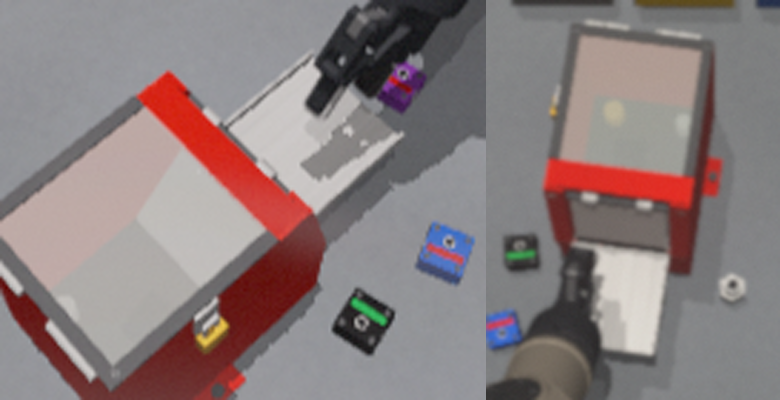

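```bash
python3 -m creep '[[[1,0,-4,0,-0.08,0,0.88],[3,0,-7,0,-0.16,0,0.88],[5,0,-9,0,-0.2,0,0.88],[5,0,-9,0,-0.2,0,0.88],[5,0,-9,0,-0.2,0,0.88]]]' ; python3 st.py 10; python3 - <<'E'
from h import *
a=np.load("scene.npz")["p"];s9=np.load("s9.npz")["p"];b=np.load("s10.npz")["p"];at=np.load("top.npz")["p"];bt=np.load("t10.npz")["p"]
def f(i,x0,y0,w,h): return cv2.resize(cv2.convertScaleAbs(i[y0:y0+h,x0:x0+w],alpha=1.6,beta=-100),(390,290),interpolation=cv2.INTER_CUBIC)
cv2.imwrite("pics/in10.png",np.vstack([np.hstack([f(i,240,210,140,104) for i in(s9,b)]),np.hstack([f(i,205,75,120,89+10) for i in(at,bt)])]))
S=np.array([.5825,.1175,.1]);B=np.array([[.9927,-.1202,0],[.1202,.9927,0],[0,0,1]])
for n in("top.npz","t10.npz"):
    bb=(cloud("top",np.load(n)["d"]).reshape(-1,3)-S)@B.T*1000
    m=(abs(bb[:,1])<45)&(bb[:,0]>-5)&(bb[:,0]<60)&(bb[:,2]>20)&(bb[:,2]<95);q=bb[m][:,[0,2]]
    c=q.mean(0);v=np.linalg.svd(q-c)[2][0];print(n,m.sum(),c,"slope deg",np.degrees(np.arctan2(v[0],v[1])))
for l in("good_block","block_mid","adapter"):
  for c in("scene","top"):
    W=cloud(c,np.load(("s" if c=="scene" else "t")+"10.npz")["d"])
    for o in bot.silhouettes(c,l)[:4]: print(l,c,round(o["p"],2),np.round(o["xy"]),np.round(np.nanmedian(W[o["mask"]],0),3))
E
```

```text
t: 10.22
eef_pos: [0.5118, 0.1425, 0.2778]
tool_rot: [0.015, 0.974, -0.061, 0.217]
contact_force: [-0.6, 0.2, -0.2]
gripper_width: 0.878
10.225 [ 0.48  0.1  -1.07  2.08  0.56  0.74 -1.06] F box [-0.6   0.16 -0.24]
Bin [-117.4   16.5  172. ]
Bout [-127.    16.6  167.5]
Aout [-31.9  16.1 212. ]
box axes in tool (cols x,y,z) [[0.906, -0.004, 0.424], [-0.005, -1.0, 0.002], [0.424, -0.004, -0.906]]
top block-top pts 29 ((6.822445869445801, 4.404304504394531), (7.72846794128418, 63.7708854675293), 1.5116560459136963)
top.npz 448 [14.48615232 58.6383178 ] slope deg -166.19764794628776
t10.npz 420 [14.58755598 59.04639095] slope deg -166.55432966531416
good_block scene 0.82 [376. 302.] [0.6   0.251 0.025]
good_block top 0.74 [219. 175.] [0.593 0.249 0.025]
block_mid scene 0.65 [404. 280.] [0.503 0.268 0.025]
block_mid scene 0.55 [388. 220.] [0.388 0.136 0.025]
block_mid top 0.44 [259. 252.] [0.382 0.126 0.025]
adapter scene 0.56 [310. 273.] [0.703 0.125 0.221]
adapter top 0.44 [310. 193.] [ 0.548 -0.015  0.031]
```

View pics/in10.png

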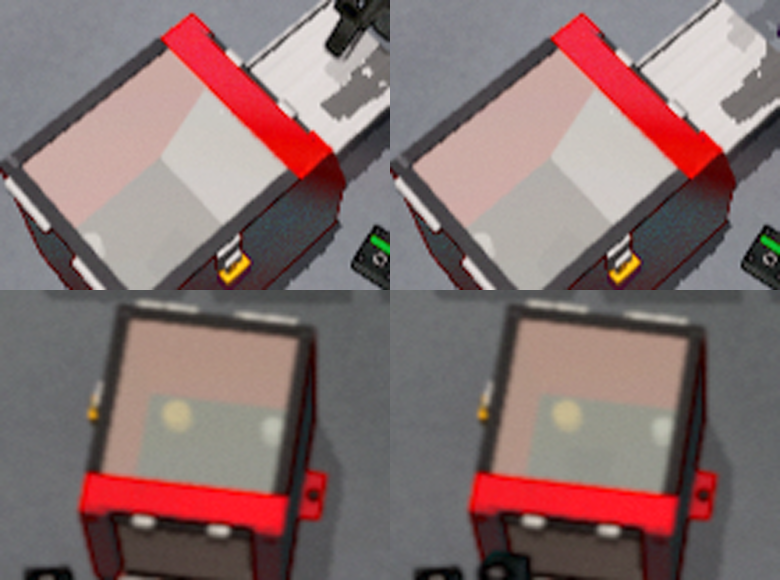

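The flap slope matches the start (166.55° against 166.20°) and the shelf is empty. Faint dark shapes show inside at (575,235) and (595,460). I'll confirm the block with a smoothed difference.

```bash
python3 - <<'E'
from h import *
S=np.array([.5825,.1175,.1]);B=np.array([[.9927,-.1202,0],[.1202,.9927,0],[0,0,1]])
out=[]
for c,a,(x0,y0,w,h) in(("scene","scene.npz",(245,225,110,85)),("top","top.npz",(230,78,75,62))):
    A=np.load(a)["p"].astype(float)
    I=np.mean([bot.read_camera(c)[0].astype(float) for _ in range(4)],0)
    D=cv2.GaussianBlur(I-A,(0,0),1.2).mean(-1);Dc=D[y0:y0+h,x0:x0+w]
    out.append(cv2.resize(np.clip(128+Dc*6,0,255).astype(np.uint8),(390,300),interpolation=cv2.INTER_CUBIC))
    M,R,t=cal(c);C=-R.T@t
    m=(Dc<-4).astype(np.uint8);n,l,st,ce=cv2.connectedComponentsWithStats(m)
    for i in range(1,n):
        if st[i,4]>15:
            u=ce[i]+[x0,y0];ray=R.T@np.array([(u[0]-M[0,2])/M[0,0],(u[1]-M[1,2])/M[1,1],1])
            s=(.036-C[2])/ray[2];print(c,u.round(),st[i,4],"box at z=36mm",(B@(C+s*ray-S)*1000).round())
cv2.imwrite("pics/diff.png",np.hstack(out));print(bot.get_obs()["t"])
E
```

```text
11.025
```

View pics/diff.png

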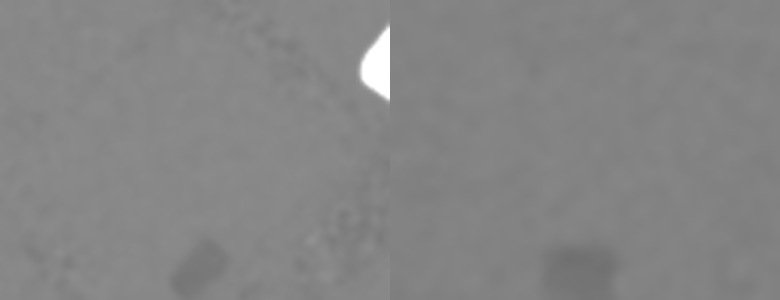

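The difference picture shows one block-sized dark patch in each camera: left at (200,268), scene px (301,301), and right at (580,270), top px (266,134). I'll check that the two triangulate to one place, then hand in.

```bash
python3 - <<'E'
from h import *
S=np.array([.5825,.1175,0]);B=np.array([[.9927,-.1202,0],[.1202,.9927,0],[0,0,1]])
P=[];
for c in("scene","top"):
    M,R,t=cal(c);P.append(M@np.c_[R,t])
X=cv2.triangulatePoints(P[0],P[1],np.array([[301.4],[301.]]),np.array([[266.5],[133.8]]));X=(X[:3]/X[3]).ravel()
print("block in box frame mm",(B@(X-S)*1000).round(),"reproj",proj("scene",X).round(1),proj("top",X).round(1))
o=bot.get_obs();print(o["t"],o["contact_force"],abs(o["joint_vel"]).max())
print(bot.hand_in())
E
```

```text
block in box frame mm [139.  10.  42.] reproj [[302.  301.1]] [[266.8 133.6]]
11.025 [ 0.41933407 -0.10611167  0.40229446] 0.0027121146118615075
the job is handed in; nothing more can be done
None
```

I pushed the red-striped block along the shelf and over the sill into the reject box, then drew back and handed in at about 11 s. One fingertip held the flap open the whole time. Partway in, I made the tool shallower and narrowed the jaws to 88% so that the gripper's knuckle would clear the header.

**Block:** the shelf is empty, and both cameras show one new block-sized patch inside. It triangulates to about x 139, y 10, z 42 mm in the box frame. That is behind the sill and below shelf level. It shows only faintly through the lid, so the position is rough.

**Flap:** its slope agrees with the starting slope to 0.4°, so it is closed.

**Robot and green-striped block:** the arm stands clear and still, with force readings near zero. The green-striped block is where it was at the start, within measuring noise.

**Other bystanders:**
- The adapter's top-view position matches the start. The scene-camera detection labelled "adapter" was a false one on the box.
- I did not measure the gauge, coil, grease, wrench or cap tray again. The arm travelled above their heights and felt no contact on the way.

**Not checked:**
- I never read the flap angle directly. From the finger positions I estimate about 0.55–0.65 rad while pushing.
- The wrist force while pushing was 7–10 N, but I could not measure any force between flap and block.

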